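Shut and latch the stationery box

TASK

Close up the lidded box in the crate: push its open lid down with the fingertips until it is fully shut, then press the round button on the ledge at its front all the way in so that it stays in. Push the lid on its outside only, without pinching it or touching its inner face, and leave the stationery around the box standing where it is.

Things in the scene. Friction and masses are not known exactly. Their poses are not given: they have to be found in the camera images.
- crate: Low open grey plastic crate, 560 (x) x 840 (y) x 60 mm high, walls and floor 8 mm thick, rim 10 mm wider; fixed; all the things stand on its floor, 8 mm above the work surface. Origin: centre of its underside.
- red_box: Red plastic box with a hinged lid, fixed to the crate floor: 120 (x) x 180 (y) x 75 mm high without the lid. Origin: centre of the underside of the main box, on the crate's floor; its x points from the front (with the button) to the hinge, z up. At the front a ledge 70 mm wide (y) sticks out 47 mm, 54 mm high, and carries the button. Tallest when the lid stands upright: about 200 mm.
- lid (a joint): Lid angle in rad: 0 fully shut, 1.57 upright, stop at 2.0 (leaning back). The hinge line runs along the box's y at the far (+x) top edge. A stiff hinge: the lid stays where it is left, and moves with about 2 N at its free edge.
- lid_hinge (a point): Middle of the hinge line, at the level of the lid's inner face, 75.5 mm above the underside of the box. Its frame turns with the lid: -x runs from the hinge to the free edge, z points out of the lid's outer face (up when shut), y is along the hinge.
- lid_edge (a point): Middle of the lid's free edge on the outer face: in the lid_hinge frame at x = -120 mm, z = +8 mm (the lid is a plate 120 x 180 mm, 8 mm thick). The same axes. No handle.
- lid_inner (a point): Centre of the raised lining on the inner face of the lid, 96 x 156 mm, 3 mm thick, 12 mm in from the lid's edges. Not to be touched. Axes of the lid.
- button (a joint): Latch button travel in m: 0 out, 0.007 fully in (stop). Moves straight down under about 2.5 N of press and stays where it is left (no spring).
- button_top (a point): Centre of the top face of the latch button: a round black plastic cap 26 mm in diameter on the ledge in front of the box, 30 mm in front of the box's front wall; 66 mm above the box's underside when out, 59 mm when fully in (5 mm proud of the ledge).
- hole_punch: Loose bystander: aluminium hole punch, 115 x 60 mm, about 65 mm high. Origin: centre of its underside.
- tape_dispenser: Loose bystander: green tape dispenser with a roll, 130 x 50 mm, 76 mm high. Origin: centre of its underside.
- clip_a: Loose bystander: black binder clip standing on its spine, 20 x 32 mm, 21 mm high, wire loops up to 43 mm high. Origin: centre of its underside. All three clips look alike.
- clip_b: Loose bystander: black binder clip standing on its spine, 20 x 32 mm, 21 mm high, wire loops up to 43 mm high. Origin: centre of its underside. All three clips look alike.
- clip_c: Loose bystander: black binder clip standing on its spine, 20 x 32 mm, 21 mm high, wire loops up to 43 mm high. Origin: centre of its underside. All three clips look alike.
- pen_holder: Loose bystander: clear acrylic pen holder, 75 x 75 x 100 mm, with pens reaching 145 mm high. Origin: centre of its underside.

How it is judged:
By the outcome, as a careful person would: the job done as asked, in the order asked, and still so for the second after the job is handed in, with the robot touching nothing.
It also fails if it takes over 43 s, if anything falls off the work surface, if the arm or the gripper's body presses on something with over 40 N, if the wrist force passes 120 N, or if a joint passes its speed limit or range.

ROBOT

A 6-joint arm with a two-finger parallel gripper is mounted at the origin on the work surface. World frame = base frame: x ahead of the robot, y to its left, z up, the work surface at z = 0. Lengths are in m, angles in rad, forces in N, time in s.
With the tool pointing down it reaches from about 0.35 to 0.775 m from the base axis. Payload 7.3 kg.
Tool frame: the origin (TCP) lies midway between the tips of the shut fingers; the grasp point (between the pads) lies 19 mm behind it (arm.grip_depth is the distance from the TCP to the grasp point, in m); x points along the fingers, y is the direction in which the jaws open and shut, and the axes are right-handed (so a half turn about x gives the same grasp; the last joint's range is limited). The gripper opens to 92 mm and grips with 3 to 60 N. Pads are 19 mm wide; open, the fingers measure 130 mm over their backs; the gripper's body (75 mm by 190 mm) begins 47 mm behind the grasp point.
Start: joints at [-1.354, 0.342, 1.524, -0, 1.275, -0.146], TCP at [0.186, -0.491, 0.227] pointing down, gripper open.
Joint ranges: [-2.53, 2.53], [-0.77, 2.02], [0.04, 2.7], [-1, 4.14], [0.28, 2.66], [-3.11, 3.11]. Speed limits (rad/s): [2.57, 2.57, 3.14, 3.14, 3.14, 3.14].

INTERFACE

Orientations are given as a unit quaternion [x, y, z, w].
In Python, from bench import arm gives the robot as it stands.
- The arm moves only by the shell command python3 -m crank 'ROWS' [OPENING] [FORCE]. ROWS is JSON, one flat list of numbers, 6 for each row, row after row: the shift along the world's x, y, z in mm, then the turn, a rotation vector about the world's x, y, z in degrees. In form: [tx, ty, tz, rx, ry, rz, tx, ty, tz, rx, ry, rz, ...]. A call has 1 to 20 rows; each row shifts and turns the commanded pose from where the row before left it; what a row does not reach is not made up. A row lasts 1/12 s, in which the tool goes at most 41.7 mm and 7.16 degrees, less where a joint would pass 70% of its speed; a pose out of reach is approached as far as the arm can. A call with a gripper value outside its range is refused whole. OPENING is the closure in counts, from 0 (fully open) to 255 (shut), set as the call begins (- or left out, the last holds). The fingers move at their own pace and stop on an object; FORCE is the grip in N (left out, the last holds). Time passes only in rows, so rows that do not move let the fingers close. It gives the time, the measured TCP pose, the force and the opening at its end, in the units of the state.
- arm.sense(): the state, without advancing time (a new reading comes with each control period).
- arm.get_image(name): name is "side" or "top" or "wrist"; returns (picture, depth): 400x640x3 uint8, blue, green, red; 400x640 float32, m along the optical axis (not along the pixel's ray), 0 where there is no reading.
- arm.calibration(name): a dict with "mtx" (3x3 intrinsics, pixels), "R" (3x3) and "t" (3): a world point X has camera coordinates R X + t; the wrist camera has in their place "mount" (4x4, takes a point from camera to tool coordinates, whose origin is the TCP and whose axes are the tool frame's). Camera axes: x right, y down, z forward; pixel columns grow to the right and rows downward; lengths in m; the calibration is good to about 2 mm. A picture is of the moment at which its call begins: read the wrist's pose just before it. calibration takes no time and is no camera call.
- arm.sign_off(): hands the job in, once; it reports no verdict.
The state is a dict: "clock": time; "qpos": joint angles; "qvel": joint speeds; "joint_torque": joint torques, N m; "tool_pos": TCP position; "orientation": TCP orientation; "force": force on the tool from outside, world axes, zero at the start; "moment": the same for the moment, N m; "grip_width": finger opening in m.
Only numpy, scipy, OpenCV 4.12 (cv2) and the standard library are available. Lean on these libraries where they do the work, as an engineer would, in place of code of your own. Each camera call takes 0.05 s, during which the arm holds its last target.

## Working session

There is one attempt and no reset: what is moved stays moved. The work goes in short steps, Python scripts to look and compute and a shell command to move; the robot and the scene stay as the last step left them, time stands still between calls to the robot, and variables do not carry over. Pictures are saved under pics/ and viewed, and the job is handed in when it is done.

```bash
mkdir -p pics; python3 - <<'E'
from bench import arm
import cv2,numpy as np
for n in("side","top"):
    im,d=arm.get_image(n); cv2.imwrite(f"pics/{n}0.png",im); np.savez(f"pics/{n}0.npz",im=im,d=d)
    c=arm.calibration(n); print(n,{k:np.round(v,3).tolist() for k,v in c.items()})
print(arm.sense())
E
```

```text
side {'mtx': [[449.288, 0.0, 324.915], [0.0, 449.288, 205.91], [0.0, 0.0, 1.0]], 'R': [[-0.933, -0.359, -0.009], [-0.174, 0.475, -0.863], [0.314, -0.804, -0.506]], 't': [0.529, 0.16, 0.835]}
top {'mtx': [[383.44, 0.0, 322.187], [0.0, 383.44, 201.27], [0.0, 0.0, 1.0]], 'R': [[0.027, -0.999, 0.024], [-0.987, -0.03, -0.155], [0.155, -0.02, -0.988]], 't': [0.003, 0.586, 0.712]}
{'clock': 0.1, 'qpos': array([-1.35400468e+00,  3.42654472e-01,  1.52489460e+00, -5.88302403e-06,
        1.27539680e+00, -1.45984061e-01]), 'qvel': array([-0.00207836, -0.00290361, -0.00162518, -0.00105713,  0.0003612 ,
       -0.00187773]), 'joint_torque': array([ 1.57555965e-03, -4.32004416e+01, -2.44694871e+01,  7.18942448e-02,
        5.26432588e-02, -2.73956039e-05]), 'tool_pos': array([ 0.18625792, -0.49047478,  0.22612311]), 'orientation': array([-0.69548699, -0.12803704,  0.69552484, -0.12708091]), 'force': array([-0.30329529,  0.98163694,  0.44209973]), 'moment': array([ 0.03404331, -0.01075486,  0.00450813]), 'grip_width': 0.09188488048538768}
```

View pics/side0.png

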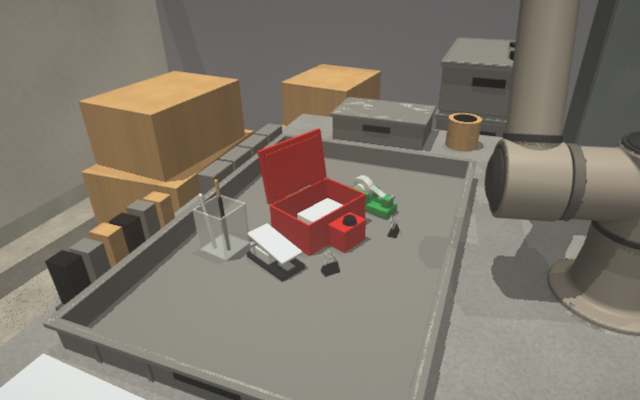

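View pics/top0.png

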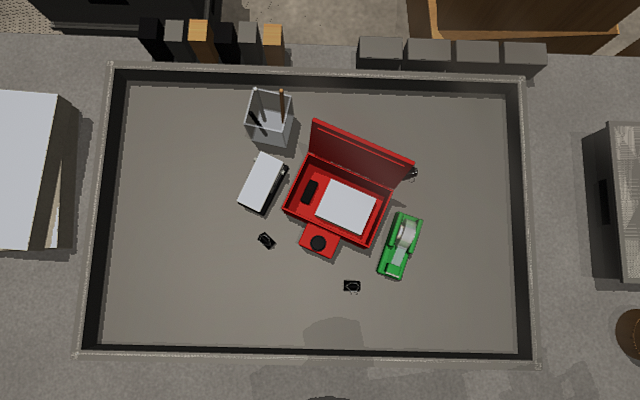

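The top view shows the red box with its button at (318,243). The free edge of the lid runs from (314,119) to (413,163). There is a hole punch to the left, tape to the right, a clip behind the lid at (412,173), and clips at (266,240) and (352,286). Next I measure these.

```bash
cat > h.py <<'E'
import numpy as np,cv2
from bench import arm
def load(n,i=0):
    z=np.load(f"pics/{n}{i}.npz"); return z["im"],z["d"],arm.calibration(n)
def cloud(d,c):
    v,u=np.mgrid[:400,:640]; K=c["mtx"]
    P=np.stack([(u-K[0,2])/K[0,0]*d,(v-K[1,2])/K[1,1]*d,d],-1)
    return (P-c["t"])@c["R"]   # R^T (p-t)
def ray(c,u,v,z):
    K=c["mtx"]; r=np.linalg.solve(K,[u,v,1])@c["R"]; o=-c["R"].T@c["t"]
    return o+r*(z-o[2])/r[2]
E
python3 - <<'E'
from h import *
for n in("side","top"):
    im,d,c=load(n); P=cloud(d,c); b,g,r=[im[...,i].astype(int) for i in range(3)]
    red=(r>80)&(g<50)&(b<60)&(d>0)
    Q=P[red]; print(n,"red",red.sum(),np.round(np.percentile(Q,[1,50,99],axis=0),3).tolist())
    # heights of horizontal
    h=np.histogram(Q[:,2],bins=np.arange(0,.24,.008)); print(h[0].tolist())
    if n=="top":
        for (u,v) in [(318,243),(312,252),(335,255),(300,240),(314,119),(413,163),(310,150),(393,193),(285,210),(369,245),(412,173),(266,240),(352,286),(262,182),(400,245),(268,120)]:
            print((u,v),im[v,u],np.round(P[v,u],3))
    L=Q[Q[:,2]>.1]; m=L.mean(0); U,S,V=np.linalg.svd(L-m,full_matrices=False); print("lid",len(L),m,V,S/np.sqrt(len(L)))
E
```

```text
side red 2341 [[0.608, -0.113, 0.05], [0.649, -0.031, 0.149], [0.69, 0.045, 0.196]]
[0, 0, 0, 1, 6, 14, 15, 33, 42, 51, 37, 65, 70, 105, 117, 152, 167, 174, 193, 205, 206, 205, 206, 147, 130, 0, 0, 0, 0]
lid 2040 [ 0.65265698 -0.02649353  0.15364031] [[ 0.40566033  0.90406671  0.13454772]
 [ 0.10995503 -0.19440312  0.97473962]
 [-0.90738613  0.38061899  0.17826831]] [0.04811366 0.02559353 0.00173456]
top red 4386 [[0.484, -0.11, 0.009], [0.61, 0.002, 0.061], [0.69, 0.086, 0.202]]
[17, 1798, 29, 3, 1, 4, 0, 674, 32, 44, 565, 7, 20, 41, 45, 57, 63, 67, 72, 82, 81, 58, 31, 194, 133, 268, 0, 0, 0]
(318, 243) [33 33 35] [0.502 0.027 0.071]
(312, 252) [76 83 80] [0.487 0.037 0.004]
(335, 255) [68 72 76] [ 0.482 -0.009  0.008]
(300, 240) [ 25  29 190] [0.507 0.061 0.061]
(314, 119) [ 33  37 178] [0.696 0.04  0.201]
(413, 163) [ 30  35 184] [ 0.627 -0.12   0.201]
(310, 150) [ 6  7 61] [0.675 0.047 0.094]
(393, 193) [111 119 117] [ 0.613 -0.128  0.01 ]
(285, 210) [ 8  8 81] [0.561 0.09  0.081]
(369, 245) [ 31  37 186] [ 0.5   -0.068  0.082]
(412, 173) [125 129 130] [ 0.647 -0.157  0.051]
(266, 240) [17 17 16] [0.507 0.13  0.026]
(352, 286) [18 16 18] [ 0.421 -0.045  0.009]
(262, 182) [194 190 186] [0.618 0.139 0.059]
(400, 245) [ 97 113 103] [ 0.503 -0.129  0.067]
(268, 120) [155 152 151] [0.764 0.14  0.008]
lid 1206 [ 0.64410535 -0.05789117  0.17011794] [[ 0.43748023  0.79206968  0.42571901]
 [ 0.01923941 -0.48156351  0.87619999]
 [-0.89902219  0.37512959  0.22591347]] [0.0503931  0.02491069 0.00217955]
```

```bash
python3 - <<'E'
from h import *
im=cv2.imread("pics/top0.png")[95:305,220:440]; cv2.imwrite("pics/top0c.png",cv2.resize(im,None,fx=2.85,fy=2.85,interpolation=cv2.INTER_CUBIC))
im=cv2.imread("pics/side0.png")[115:285,180:420]; cv2.imwrite("pics/side0c.png",cv2.resize(im,None,fx=3.3,fy=3.3,interpolation=cv2.INTER_CUBIC))
E
```

```text
(no output)
```

View pics/top0c.png

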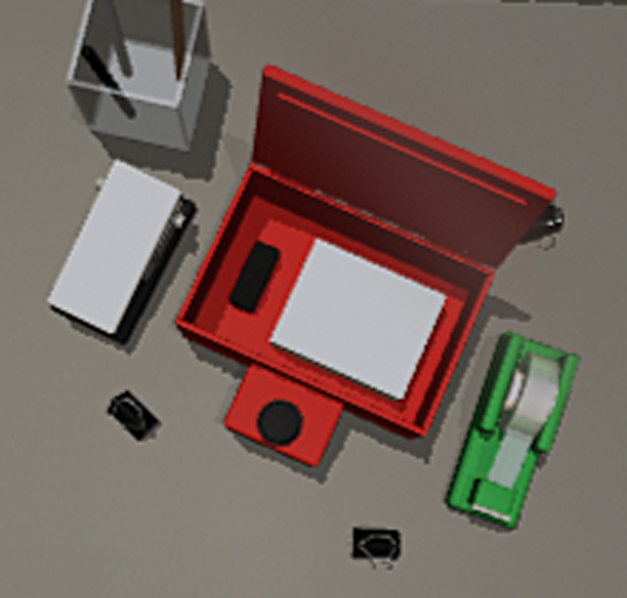

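View pics/side0c.png

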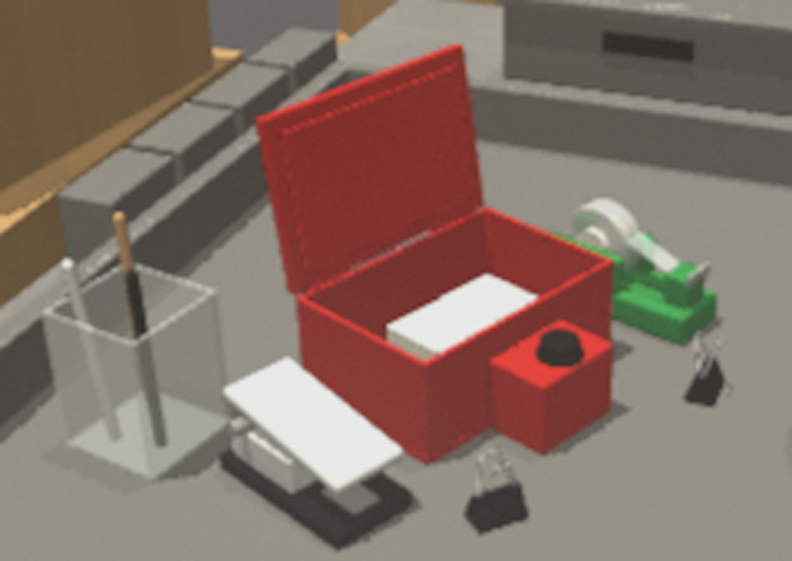

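```bash
python3 - <<'E'
from h import *
im,d,c=load("top"); P=cloud(d,c)
# button
sub=(im.max(2)<60); m=np.zeros_like(sub); m[228:258,300:336]=sub[228:258,300:336]
n,l,s,ce=cv2.connectedComponentsWithStats(m.astype(np.uint8)); k=1+s[1:,4].argmax(); print("btn",s[k],ce[k])
B=ray(c,*ce[k],.074); print(B)
# rim band: red pts z 0.075-.09 ; lid top face
b,g,r=[im[...,i].astype(int) for i in range(3)]; red=(r>60)&(g<60)&(b<60)&(d>0)
rim=P[red&(abs(P[...,2]-.0825)<.005)][:,:2]
led=P[red&(abs(P[...,2]-.0625)<.005)][:,:2]
for nm,q in(("rim",rim),("ledge",led)):
    print(nm,len(q),cv2.minAreaRect((q*1000).astype(np.float32)))
top=P[red&(P[...,2]>.19)]
mm=top.mean(0); V=np.linalg.svd(top-mm,full_matrices=False)[2]; y=V[0]*np.sign(V[0][1]); print("edge",mm,y, np.ptp((top-mm)@y))
print("rect",cv2.minAreaRect((top[:,:2]*1000).astype(np.float32)))
print(cv2.boxPoints(cv2.minAreaRect((rim*1000).astype(np.float32))))
for yaw in (-.40,np.arctan2(-y[0],y[1])):
    ex=np.array([np.cos(yaw),np.sin(yaw)]); ey=np.array([-ex[1],ex[0]])
    o=B[:2]+.09*ex; print(yaw,"origin",o,"hinge",o+.06*ex)
    for nm,q in(("rim",rim),("ledge",led)): print(nm,np.percentile((q-o)@ex,[.5,99.5]),np.percentile((q-o)@ey,[.5,99.5]))
    t=(top[:,:2]-o); print("lidtop",np.percentile(t@ex,[1,50,99]),np.percentile(t@ey,[1,99]),np.percentile(top[:,2],[5,50,99]))
E
```

```text
btn [310 236  16  15 189] [317.64550265 242.98941799]
[0.50184145 0.0272495  0.074     ]
rim 749 ((631.2054443359375, 4.22119140625), (274.05572509765625, 1087.3092041015625), 2.1122560501098633)
ledge 792 ((602.7189331054688, -14.959197998046875), (830.3234252929688, 607.553955078125), 89.9339370727539)
edge [ 0.65897818 -0.04029038  0.1979564 ] [0.38742816 0.92189732 0.00217888] 0.17845208102489812
rect ((659.4320678710938, -38.63365936279297), (178.45001220703125, 13.20334243774414), 66.92158508300781)
[[ 474.23297  542.45593]
 [ 514.3084  -544.1145 ]
 [ 788.1779  -534.01355]
 [ 748.1025   552.5569 ]]
-0.4 origin [ 0.58473694 -0.00779815] hinge [ 0.6400006  -0.03116325]
rim [-0.05980042  0.06186829] [-0.09003399  0.12102914]
ledge [-0.18509512  0.4198286 ] [-0.30229669  0.22398115]
lidtop [0.07487284 0.08050698 0.08701892] [-0.0864778   0.08762513] [0.1904434  0.19951118 0.20272214]
-0.3978412285410467 origin [ 0.58481241 -0.00761912] hinge [ 0.64012638 -0.03086486]
rim [-0.05964989  0.06182522] [-0.09016593  0.12081758]
ledge [-0.18573393  0.41941658] [-0.3020964   0.22338497]
lidtop [0.07482736 0.0804756  0.08695648] [-0.08684409  0.08725552] [0.1904434  0.19951118 0.20272214]
```

```bash
python3 - <<'E'
from h import *
from scipy.spatial.transform import Rotation as R
s=arm.sense(); M=R.from_quat(s["orientation"]).as_matrix(); print(np.round(M,3))
yaw=-.4; ey=np.array([-np.sin(yaw),np.cos(yaw)])
a=np.degrees(np.arctan2(M[1,1],M[0,1])); b=np.degrees(np.arctan2(ey[1],ey[0])); print(a,b,(b-a+90)%180-90)
ex=np.array([np.cos(yaw),np.sin(yaw)]); o=np.array([.5848,-.0077])
for u in(.125,.09,.0775,-.0305,-.09):print(u,o+u*ex)
# clearance: anything tall near approach
E
```

```text
[[-0.     0.355 -0.935]
 [ 0.001 -0.935 -0.355]
 [-1.    -0.001 -0.   ]]
-69.21437729697784 67.08168819476708 -43.70393450825509
0.125 [ 0.69993262 -0.05637729]
0.09 [ 0.66769549 -0.04274765]
0.0775 [ 0.65618223 -0.03787992]
-0.0305 [0.55670764 0.00417726]
-0.09 [0.50190451 0.02734765]
```

```bash
python3 -m crank '[0,0,25,0,0,0,0,0,25,0,0,0,28.5,24.1,0,0,0,-2.43,28.5,24.1,0,0,0,-2.43,28.5,24.1,0,0,0,-2.43,28.5,24.1,0,0,0,-2.43,28.5,24.1,0,0,0,-2.43,28.5,24.1,0,0,0,-2.43,28.5,24.1,0,0,0,-2.43,28.5,24.1,0,0,0,-2.43,28.5,24.1,0,0,0,-2.43,28.5,24.1,0,0,0,-2.43,28.5,24.1,0,0,0,-2.43,28.5,24.1,0,0,0,-2.43,28.5,24.1,0,0,0,-2.43,28.5,24.1,0,0,0,-2.43,28.5,24.1,0,0,0,-2.43,28.5,24.1,0,0,0,-2.43,28.5,24.1,0,0,0,-2.43,28.5,24.1,0,0,0,-2.43]' 255 20; python3 - <<'E'
from h import *
from scipy.spatial.transform import Rotation as R
s=arm.sense(); M=R.from_quat(s["orientation"]).as_matrix(); print(s["tool_pos"],s["force"],s["grip_width"],s["qpos"],M[:,0],np.degrees(np.arctan2(M[1,1],M[0,1])))
for n in("side","top"):
    im,d=arm.get_image(n); cv2.imwrite(f"pics/{n}1.png",im)
E
```

```text
clock: 1.77
tool_pos: [0.7002, -0.0555, 0.2762]
orientation: [-0.692, 0.141, 0.693, 0.141]
force: [0.8, -0.8, -0.4]
grip_width: 0.0006
[ 0.70024727 -0.0554905   0.27615331] [ 0.7830847  -0.8072801  -0.41305617] 0.0005554562651166417 [-1.87983567e-01  6.76450589e-01  8.33681561e-01 -1.63361101e-04
  1.63251619e+00  1.78540158e+00] [-1.06756302e-03  3.71081153e-05 -9.99999429e-01] -113.06720170702009
```

View pics/side1.png

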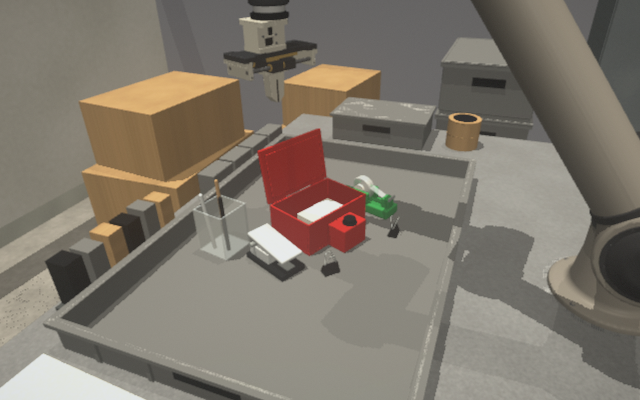

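View pics/top1.png

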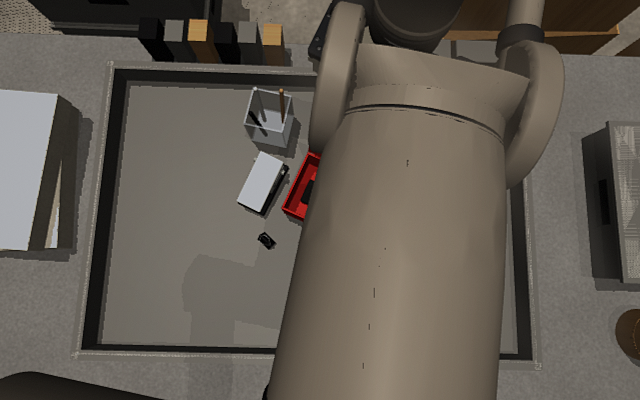

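The side view shows the shut fingertips at about (275,97), above and behind the lid, with the bystanders undisturbed. Next I descend behind the lid.

```bash
python3 -m crank '[0,0,-24,0,0,0,0,0,-24,0,0,0,0,0,-24,0,0,0,0,0,-20,0,0,0,0,0,0,0,0,0]'; python3 - <<'E'
from h import *
im,d=arm.get_image("side"); cv2.imwrite("pics/side2.png",cv2.resize(im[20:285,160:430],None,fx=2.2,fy=2.2))
E
```

```text
clock: 2.28
tool_pos: [0.6965, -0.0571, 0.1791]
orientation: [-0.689, 0.141, 0.696, 0.141]
force: [0.3, -0.4, -0.8]
grip_width: 0.0004
```

View pics/side2.png

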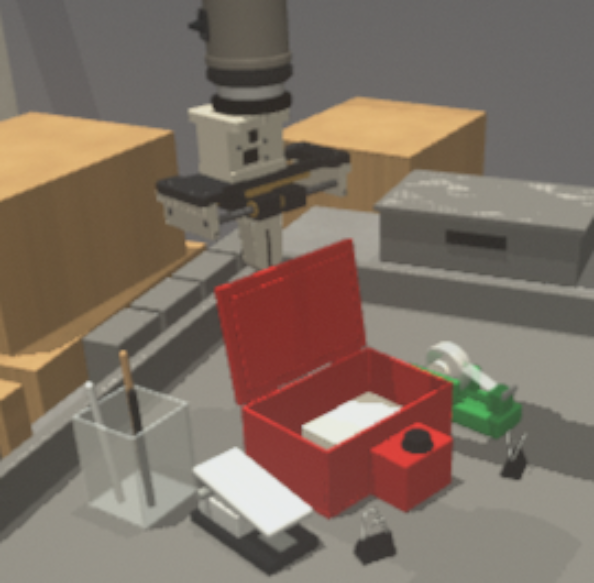

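The fingertips are now behind the lid's outer face, at about (262,265) in the crop, and nothing has been touched. I start the push along the box's −x.

```bash
python3 -m crank '[-5.5,2.3,0,0,0,0,-5.5,2.3,0,0,0,0,-5.5,2.3,0,0,0,0,-5.5,2.3,0,0,0,0,-5.5,2.3,0,0,0,0,-5.5,2.3,0,0,0,0,-5.5,2.3,0,0,0,0]'; python3 - <<'E'
from h import *
im,d=arm.get_image("side"); cv2.imwrite("pics/side3.png",cv2.resize(im[20:285,160:430],None,fx=2.2,fy=2.2))
p=arm.sense()["tool_pos"];print(p,"u",(p[:2]-[.5848,-.0077])@[.921,-.389])
E
```

```text
clock: 2.92
tool_pos: [0.6607, -0.0408, 0.1856]
orientation: [0.694, -0.141, -0.692, -0.141]
force: [0.5, -0.1, 0.3]
grip_width: 0.0002
[ 0.65973594 -0.04027449  0.18544686] u 0.081687477925696
```

View pics/side3.png

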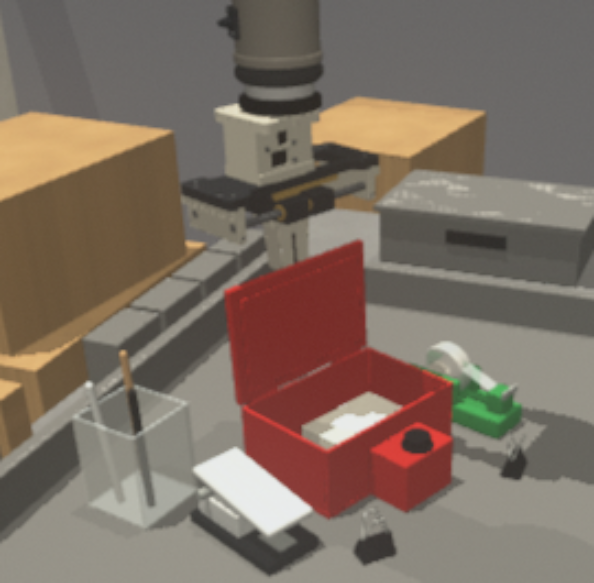

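The lid has followed and is near upright, with its free edge at about (295,265) in the crop. I follow its arc down to about 45°.

```bash
python3 -m crank '[-9.2,3.9,-1,0,0,0,-9.2,3.9,-1,0,0,0,-7.2,3,-1.2,0,0,0,-7.2,3,-1.2,0,0,0,-6.9,2.9,-2.5,0,0,0,-6.9,2.9,-2.4,0,0,0,-6.4,2.7,-3.5,0,0,0,-6.4,2.7,-3.6,0,0,0,-5.8,2.5,-4.6,0,0,0,-5.8,2.5,-4.6,0,0,0]'; python3 - <<'E'
from h import *
im,d=arm.get_image("side"); cv2.imwrite("pics/side4.png",cv2.resize(im[20:285,160:430],None,fx=2.2,fy=2.2))
p=arm.sense()["tool_pos"];print(p,"u",(p[:2]-[.5848,-.0077])@[.921,-.389],arm.sense()["force"])
E
```

```text
clock: 3.8
tool_pos: [0.5894, -0.0108, 0.159]
orientation: [0.693, -0.141, -0.693, -0.141]
force: [0.6, -0.7, 0.1]
grip_width: 0.0005
[ 0.58786353 -0.01019014  0.15785544] u 0.003790173662650477 [-0.20640812 -0.09357608 -0.57680043]
```

View pics/side4.png

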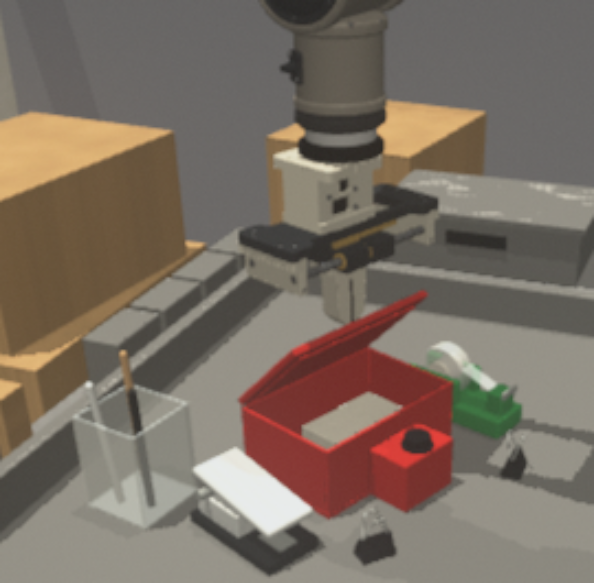

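The lid is at about 45° and the tips are on its outer face. I continue until it shuts.

```bash
python3 -m crank '[-5.2,2.2,-5.5,0,0,0,-5.2,2.2,-5.5,0,0,0,-4.3,1.8,-6.4,0,0,0,-4.3,1.8,-6.4,0,0,0,-3.3,1.4,-7,0,0,0,-3.3,1.4,-7,0,0,0,-2.3,1,-7.5,0,0,0,-2.3,1,-7.5,0,0,0,-0.6,0.2,-4,0,0,0,-0.6,0.2,-4,0,0,0,-0.6,0.2,-3,0,0,0,-0.6,0.2,-2,0,0,0,0,0,-1.5,0,0,0,0,0,0,0,0,0,0,0,0,0,0,0]'; python3 - <<'E'
from h import *
im,d=arm.get_image("side"); cv2.imwrite("pics/side5.png",cv2.resize(im[20:285,160:430],None,fx=2.2,fy=2.2))
p=arm.sense()["tool_pos"];print(p,"u",(p[:2]-[.5848,-.0077])@[.921,-.389],arm.sense()["force"])
E
```

```text
clock: 5.1
tool_pos: [0.5574, 0.0026, 0.0919]
orientation: [0.693, -0.141, -0.693, -0.141]
force: [0.9, -0.7, 0.7]
grip_width: 0.0002
[0.55734151 0.00258264 0.09192701] u -0.0292892219660558 [0.44947939 0.04898654 0.85553593]
```

View pics/side5.png

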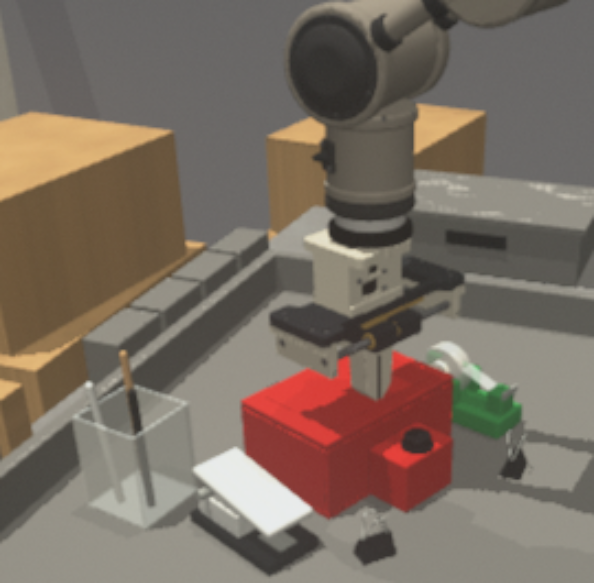

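Nearly shut, with no contact force yet. I press in small steps until the force shows the stop.

```bash
python3 -m crank '[0,0,-1,0,0,0,0,0,0,0,0,0]'; python3 -m crank '[0,0,-1,0,0,0,0,0,0,0,0,0]'; python3 -m crank '[0,0,-1,0,0,0,0,0,0,0,0,0]'
```

```text
clock: 5.32
tool_pos: [0.5574, 0.0026, 0.0917]
orientation: [0.693, -0.141, -0.693, -0.141]
force: [-2.4, -0.9, 6.6]
grip_width: 0.0007
clock: 5.48
tool_pos: [0.5575, 0.0026, 0.0916]
orientation: [0.693, -0.141, -0.693, -0.141]
force: [-4.6, 0.6, 13.8]
grip_width: 0.0005
clock: 5.65
tool_pos: [0.5575, 0.0026, 0.0915]
orientation: [0.694, -0.141, -0.692, -0.141]
force: [-6.0, 0.9, 19.7]
grip_width: 0.0009
```

The tip stopped hard at z = 0.0916, as expected (0.0915 = shut), with about 20 N of force. Now I lift and move over the button.

```bash
python3 -m crank '[0,0,15,0,0,0,0,0,20,0,0,0,-14,6.2,0,0,0,0,-14,6.2,0,0,0,0,-14,6.2,0,0,0,0,-13.6,6.1,0,0,0,0,0,0,-15,0,0,0,0,0,-10,0,0,0,0,0,-10,0,0,0,0,0,0,0,0,0,0,0,0,0,0,0]'; python3 - <<'E'
from h import *
im,d=arm.get_image("side"); cv2.imwrite("pics/side6.png",cv2.resize(im[60:285,220:430],None,fx=2.6,fy=2.6))
print(arm.sense()["tool_pos"],arm.sense()["force"])
E
```

```text
clock: 6.57
tool_pos: [0.5016, 0.0272, 0.0881]
orientation: [-0.692, 0.141, 0.694, 0.141]
force: [-0.4, -0.2, 0.4]
grip_width: 0.0005
[0.50195756 0.02716954 0.0886425 ] [0.0103524  0.47899278 0.48082905]
```

View pics/side6.png

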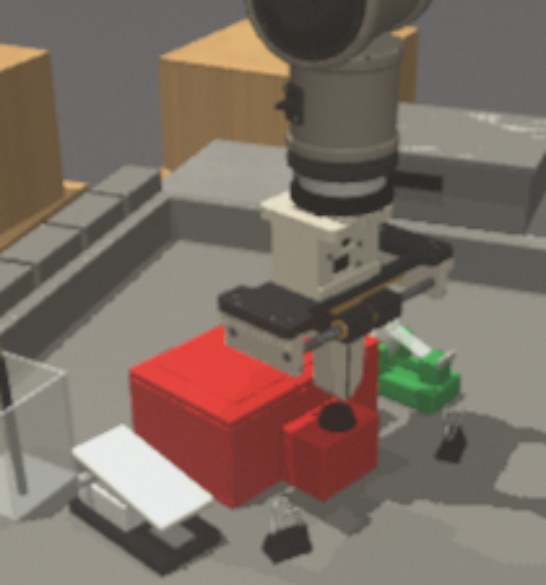

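The tips are over the button, at about (340,410) in the crop. I press down.

```bash
python3 -m crank '[0,0,-8,0,0,0,0,0,-4,0,0,0,0,0,-2,0,0,0,0,0,-2,0,0,0,0,0,-2,0,0,0,0,0,-1.5,0,0,0,0,0,-1,0,0,0,0,0,0,0,0,0]'; python3 -m crank '[0,0,-1,0,0,0,0,0,0,0,0,0]'; python3 -m crank '[0,0,-1,0,0,0,0,0,0,0,0,0]';
```

```text
clock: 7.28
tool_pos: [0.5016, 0.0274, 0.0682]
orientation: [0.693, -0.141, -0.693, -0.141]
force: [0.8, -0.5, 1.1]
grip_width: 0.0001
clock: 7.45
tool_pos: [0.5019, 0.0274, 0.0674]
orientation: [0.693, -0.141, -0.693, -0.141]
force: [1.0, 1.1, 0.8]
grip_width: 0.0009
clock: 7.62
tool_pos: [0.5019, 0.0274, 0.0672]
orientation: [0.693, -0.141, -0.693, -0.141]
force: [-2.9, -0.3, 9.3]
grip_width: 0.0004
```

```bash
python3 -m crank '[0,0,-1,0,0,0,0,0,-0.5,0,0,0,0,0,0,0,0,0]'; python3 -m crank '[0,0,10,0,0,0,0,0,25,0,0,0,0,0,35,0,0,0,0,0,40,0,0,0,0,0,40,0,0,0,-15,-30,0,0,0,0,-15,-30,0,0,0,0,-15,-30,0,0,0,0,-15,-30,0,0,0,0,-15,-30,0,0,0,0,-15,-30,0,0,0,0,-15,-30,0,0,0,0,-15,-30,0,0,0,0,-15,-30,0,0,0,0,-15,-30,0,0,0,0,0,0,0,0,0,0,0,0,0,0,0,0]'; python3 - <<'E'
from h import *
for n in("side","top"):
    im,d=arm.get_image(n); np.savez(f"pics/{n}7.npz",im=im,d=d)
    a=im[115:285,180:420] if n=="side" else im[80:320,200:460]
    cv2.imwrite(f"pics/{n}7.png",cv2.resize(a,None,fx=2.4,fy=2.4,interpolation=cv2.INTER_CUBIC))
im,d,c=load("top",7);P=cloud(d,c); b,g,r=[im[...,i].astype(int) for i in range(3)]
red=(r>60)&(g<70)&(b<70)&(d>0)
l=P-np.array([.5848,-.0077,0]); U=l[...,0]*.921-l[...,1]*.389; W=l[...,0]*.389+l[...,1]*.921
for u in(-.05,-.03,0,.03,.05):
    for w in (-.06,.06):
        m=(abs(U-u)<.006)&(abs(W-w)<.008)&red; print(u,w,m.sum(),np.median(P[m][:,2]) if m.any() else None)
m=(np.hypot(U+.09,W)<.009)&(d>0); print("button z",np.median(P[m][:,2]),m.sum())
m=red&(abs(U+.09)<.01)&(abs(abs(W)-.026)<.006); print("ledge z",np.median(P[m][:,2]),m.sum())
im,d,c=load("top",0);P=cloud(d,c);m=(np.hypot(U+.09,W)<.009)&(d>0); print("button z before",np.median(P[m][:,2]))
E
```

```text
clock: 7.87
tool_pos: [0.502, 0.0274, 0.067]
orientation: [0.694, -0.141, -0.692, -0.141]
force: [-7.7, -0.3, 20.7]
grip_width: 0.0004
clock: 9.28
tool_pos: [0.3511, -0.2738, 0.2148]
orientation: [0.693, -0.142, -0.693, -0.142]
force: [0.0, 0.7, -0.1]
grip_width: 0.0005
-0.05 -0.06 59 0.09099870291298127
-0.05 0.06 58 0.09078605820700186
-0.03 -0.06 55 0.09168898581662376
-0.03 0.06 55 0.09137372498933898
0 -0.06 57 0.09168540867451783
0 0.06 54 0.09136145318162578
0.03 -0.06 54 0.0914413209113206
0.03 0.06 51 0.09179636154546837
0.05 -0.06 51 0.09125403444380113
0.05 0.06 50 0.0908534867020658
button z 0.06629819942577193 71
ledge z 0.06136498844731873 128
button z before 0.07329911383007429
```

View pics/side7.png

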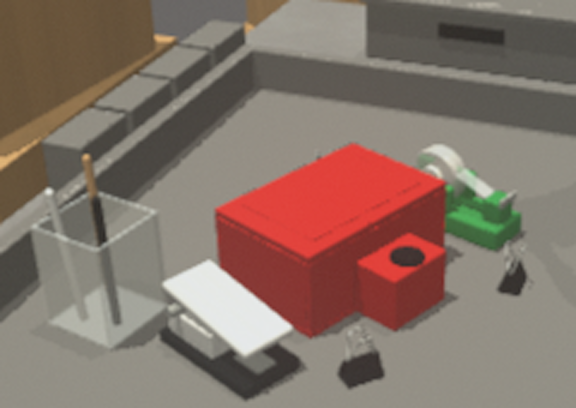

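View pics/top7.png

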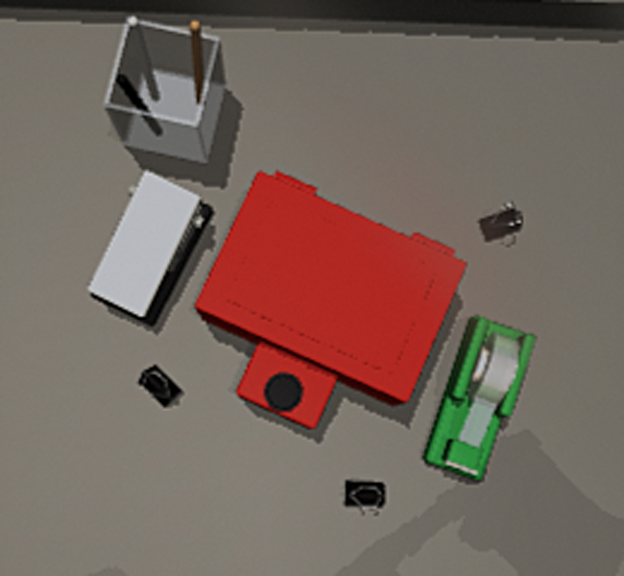

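Both views show the lid flat at z ≈ 0.091. The button at (283,391) in the top crop is 7.0 mm lower than before, and all the stationery is standing where it was. The arm is clear, so I hand in the job.

```bash
python3 -c "from bench import arm; print(arm.sign_off())"
```

```text
the job is handed in; nothing more can be done
None
```

The box is closed: I pushed the lid shut from its outer side with the closed fingertips, then pressed the button fully in, and handed in the job at about 9.4 s.

- **Lid:** it stopped hard under about 20 N at z = 0.0915 m, the expected shut height. Afterwards the top camera measured it flat at about 0.091 m.
- **Button:** it reached its stop at z = 0.067 m under about 21 N. The camera showed it 7.0 mm lower than before, and it stayed in after I withdrew.
- **Stationery:** the punch, tape dispenser, clips and pen holder looked unmoved in the last pictures, judged by eye. The clip behind the lid was mostly hidden in the first pictures, so it is the least certain.

No check failed or disagreed. The arm was clear of everything, with no contact force, at hand-in.

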